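Turn the lidded tile case over on its sloping stand

TASK

Two flat cases lie lid-up on the sloping drying stand, each against the ledge. Turn over the one with the red lid, so that the tile inside dries on its other face: its lid is only laid in, so pinch lid and case shut together by the end that juts out above the slope, lift it, turn it upside down and lay it back, lid down, square in its own place on the slope against the ledge, lid still shut, and let go. Leave the blue-lidded case where it is.

Things in the scene. Friction and masses are not known exactly. Their poses are not given: they have to be found in the camera images.
- red_case: White tray of the red-lidded case, 130 (x) x 80 (y) x 31 mm; 36 mm thick with its lid; 0.26 kg in all, a small tile loose inside. Origin: centre of the outside of its bottom. x: along the length, at first pointing 45 degrees down the slope, so the upper, jutting end is at x = -65 mm. z: from bottom to lid, square to the slope, at first 45 degrees up, to point exactly the other way at the end.
- red_lid: Red flat lid with a paper label, plate 130 x 80 x 5 mm, not fastened: it lies on the rim of the white tray, with a 9 mm deep lip that fits inside the tray with 2 mm of play. Origin: centre of the plate's underside, which on the closed case is at z = 31 mm of the tray; axes parallel to the tray's. 60 g.
- blue_case: The other case, same white tray and size but with a blue lid, to be left alone. Origin and axes as for red_case (centre of the bottom; x down the slope; z towards the lid).
- stand: Fixed wooden stand, 250 mm wide (y), 110 deep. Origin: on the worktop under its middle, z up. The 45 degree slope falls towards its +x, to a ledge at x = 30, z = 50 mm that stands 22 mm out. The slope reaches 75 mm up from the ledge, so the upper 55 mm of each case juts out, free on both faces for a finger each. Cases lie at y = about +72 and -72 mm (which where varies), 65 mm apart.
- case_middle (a point): Middle of the closed red-lidded case (18 mm from its bottom), axes as red_case.
- case_rim (a point): Centre of the white tray's rim plane (31 mm from its bottom), where the lid's origin is when the case is shut; axes as red_case.
Things that resemble listed ones, but are neither listed nor needed, are in the scene too. There is more than one size of the red_lid; the job needs the smaller.

How it is judged:
By the outcome, as a careful person would: the job done as asked, in the order asked, and still so for the second after the job is handed in, with the robot touching nothing.
It also fails if it takes over 42 s, if anything falls off the work surface, if the arm or the gripper's body presses on something with over 40 N, if the wrist force passes 120 N, or if a joint passes its speed limit or range.

ROBOT

A 6-joint arm with a two-finger parallel gripper is mounted at the origin on a cart in front of the work surface, level with it; the furniture and walls round the work are solid. World frame = base frame: x ahead of the robot, y to its left, z up, the work surface at z = 0. Lengths are in mm, angles in rad, forces in N, time in s.
With the tool pointing down it reaches from about 300 to 875 mm from the base axis. Payload 6.4 kg.
Tool frame: the origin (TCP) lies between the finger pads; the fingertips stand 8 mm ahead of it and the grasp point (between the pads) lies 11 mm behind it; z points along the fingers, y is the line along which they close (so a half turn about z gives the same grasp; the last joint's range is limited). The gripper opens to 85 mm and grips with 20 to 120 N. Pads are 22 mm wide; open, the fingers measure 114 mm over their backs; the gripper's body (76 mm by 85 mm) begins 54 mm behind the grasp point. The pads swing forward as they close: fully open they stand 13 mm farther back than shut.
Start: joints at [1.086, 0.181, 1.607, -0, 1.354, -0.206], TCP at [158.229, 552.815, 239.288] pointing down, gripper open.
Joint ranges: [-2.99, 2.99], [-0.89, 2.07], [0.3, 2.58], [-1.14, 4.28], [0, 2.63], [-3.12, 3.12]. Speed limits (rad/s): [2.57, 2.57, 3.01, 3.14, 3.14, 3.14].

INTERFACE

Orientations are given as a unit quaternion [w, x, y, z].
In Python, from cell import get_obs, read_camera, finish_job, search_frame gives the robot as it stands.
- The arm moves only by the shell command python3 -m creep 'ROWS'. ROWS is text: rows parted by semicolons, each of 7 numbers parted by spaces: the closure, from -1 (fully open) to 1 (shut), then the shift along the world's x, y, z in units of 25 mm (1.0 is 25 mm), then the turn, a rotation vector about the world's x, y, z in units of 10 degrees (1.0 is 10 degrees). A call has 1 to 8 rows; each row shifts and turns the commanded pose from where the row before left it; what a row does not reach is not made up. A row lasts 1/8 s, in which the tool goes at most 62.5 mm and 10.7 degrees, less where a joint would pass 70% of its speed; a pose out of reach is approached as far as the arm can. A call is refused whole if a number of a shift passes 1 or a number of a turn 1, either way. A call with a gripper value outside its range is refused whole. The fingers move at their own pace and stop on an object; the grip force is fixed at half the most. Time passes only in rows, so rows that do not move let the fingers close. It gives the time, the measured TCP pose, the force, the opening and the grip force at its end, in the units of the state.
- get_obs(): the state, without advancing time (a new reading comes with each control period).
- read_camera(name): name is "scene" or "top" or "wrist"; returns a dict with "img" (384x512x3 uint8, red, green, blue), "range_z" (384x512 float32, mm along the optical axis (not along the pixel's ray), 0 where there is no reading), "intrinsics" (3x3 intrinsics, pixels), "D" ([k1, k2, p1, p2, k3] as OpenCV has them; the pictures are not rectified), "world_from_camera" (4x4, takes a point from camera to world coordinates). Camera axes: x right, y down, z forward; pixel columns grow to the right and rows downward; lengths in mm; the calibration is good to about 2 mm. A picture is of the moment at which its call begins.
- finish_job(): hands the job in; it is judged then, once.
Trained networks look in a picture, given as the dict that the camera call returned (one of the last four; its "shot" number tells which), for a name from the list of things; names that differ only in an ending like _2 or _b are one class to them, and where a whole thing is asked for, a point or a joint stands for the part that bears it (a point fixed in the world has none). Each returns a list of dicts, best first, with "p" (0 to 1); they miss things now and then, are a little off and sometimes report something else, mostly with a low value. They report only what shows in the picture. A call takes as long as a camera call. They do not tell look-alikes from the thing itself.
- search_frame(picture, name): "rect" ([left, top, width, height] in pixels, round what is visible of it).
The state is a dict: "clock": time; "joints": joint angles; "joint_velocities": joint speeds; "tau": joint torques, N m; "tool_pos": TCP position; "tcp_rot": TCP orientation; "force": force on the tool from outside, world axes, zero at the start; "torque": the same for the moment, N m; "finger_gap": finger opening in mm; "gripper_force": force on a finger pad.
Only numpy, scipy, OpenCV 4.12 (cv2) and the standard library are available. Lean on these libraries where they do the work, as an engineer would, in place of code of your own. Each camera call takes 0.05 s, during which the arm holds its last target. There are 200 camera calls.

## Working session

There is one attempt and no reset: what is moved stays moved. The work goes in short steps, Python scripts to look and compute and a shell command to move; the robot and the scene stay as the last step left them, time stands still between calls to the robot, and variables do not carry over. Pictures are saved under pics/ and viewed, at most 10 in all, crops included, and the job is handed in when it is done.

```bash
ls; mkdir -p pics; python3 - <<'E'
from cell import *
import cv2,numpy as np
o=get_obs();print({k:np.round(v,3) for k,v in o.items()})
ims=[]
for n in ["scene","top"]:
    p=read_camera(n);ims.append(p["img"]);np.savez(f"{n}.npz",**{k:v for k,v in p.items()})
    print(n,p["world_from_camera"].round(2).tolist(),p["intrinsics"].tolist(),np.round(p["D"],3))
    for k in ["red_case","red_lid","blue_case","stand"]:
        print(k,[(d["rect"],round(d["p"],2)) for d in search_frame(p,k)][:4])
cv2.imwrite("pics/a.png",cv2.resize(np.hstack(ims)[:,:,::-1],None,fx=.78,fy=.78))
E
```

```text
pics
{'clock': np.float64(0.0), 'joints': array([ 1.086,  0.182,  1.608, -0.   ,  1.354, -0.206]), 'joint_velocities': array([ 0.001, -0.   , -0.001, -0.   , -0.   ,  0.001]), 'tau': array([-0.0000e+00, -4.4486e+01, -3.5134e+01, -0.0000e+00,  9.0000e-03,
        0.0000e+00]), 'tool_pos': array([157.952, 552.326, 238.397]), 'tcp_rot': array([-0.   ,  0.139,  0.99 , -0.001]), 'force': array([-0.085,  1.445,  0.714]), 'torque': array([ 0.033, -0.012, -0.012]), 'gripper_force': np.float64(0.0), 'finger_gap': np.float64(85.51)}
scene [[0.82, -0.44, 0.37, 210.72], [-0.57, -0.62, 0.53, -371.74], [-0.01, -0.65, -0.76, 740.06], [0.0, 0.0, 0.0, 1.0]] [[417.45809531596865, 0.0, 252.76786074456888], [0.0, 417.45809531596865, 186.94377435340022], [0.0, 0.0, 1.0]] [-0.112  0.     0.     0.     0.   ]
red_case [([243.8, 229.3, 55.1, 81.9], 0.75)]
red_lid [([253.9, 224.8, 65.4, 89.3], 0.77), ([159.0, 158.6, 82.4, 59.7], 0.56)]
blue_case [([274.7, 171.5, 69.6, 73.0], 0.6)]
stand [([245.1, 222.1, 95.3, 113.9], 0.69), ([275.8, 170.0, 66.9, 76.6], 0.45)]
top [[0.14, -0.96, 0.24, 316.99], [-0.99, -0.14, 0.03, 66.02], [0.0, -0.25, -0.97, 932.59], [0.0, 0.0, 0.0, 1.0]] [[422.04969039185255, 0.0, 248.2487895115596], [0.0, 422.04969039185255, 191.14474992320578], [0.0, 0.0, 1.0]] [-0.138  0.     0.     0.     0.   ]
red_case [([313.5, 231.4, 31.3, 40.6], 0.58)]
red_lid [([163.7, 181.6, 53.9, 82.2], 0.68), ([325.1, 219.2, 50.6, 43.3], 0.59), ([313.5, 229.8, 28.4, 41.7], 0.21)]
blue_case [([284.8, 156.7, 62.9, 45.0], 0.91)]
stand [([280.8, 173.9, 90.6, 105.0], 0.64)]
```

View pics/a.png

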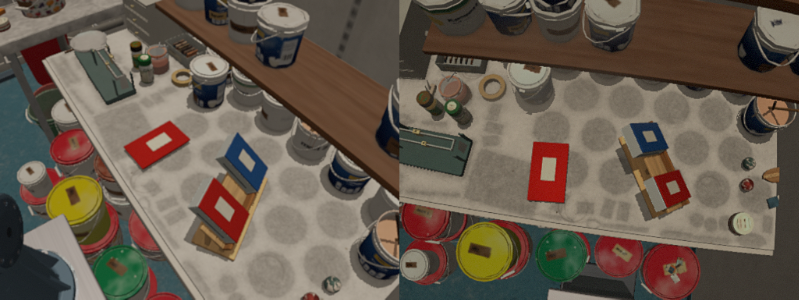

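The picture shows the red-lidded case at top ~(345,238) full-resolution px, nearer the robot, and the blue one beyond it at ~(315,178). The big red plate lying flat at ~(190,222) is the decoy. A shelf runs along the far side.

```bash
cat > h.py <<'E'
import numpy as np,cv2
from scipy.spatial.transform import Rotation as R
def cloud(p):
    K=np.array(p["intrinsics"]);z=p["range_z"];h,w=z.shape
    u,v=np.meshgrid(np.arange(w),np.arange(h))
    n=cv2.undistortPoints(np.stack([u,v],-1).reshape(-1,1,2).astype(float),K,np.array(p["D"])).reshape(h,w,2)
    P=np.dstack([n*z[...,None],z]);T=np.array(p["world_from_camera"])
    return P@T[:3,:3].T+T[:3,3]
def lidmask(p,col):
    a=p["img"].astype(int)
    r,g,b=a[...,0],a[...,1],a[...,2]
    return ((r>110)&(g<70)&(b<70)) if col=="red" else ((b>90)&(r<70)&(b-g>30))
E
python3 - <<'E'
from h import *
for n,roi in (("scene",{"red":(215,320,210,320),"blue":(270,350,160,255)}),("top",{"red":(315,385,210,270),"blue":(280,355,150,205)})):
    p=dict(np.load(n+".npz"));C=cloud(p)
    for c,(a,b,t,d) in roi.items():
        m=np.zeros(C.shape[:2],bool);m[t:d,a:b]=lidmask(p,c)[t:d,a:b]
        m&=p["range_z"]>0
        X=C[m]
        # robust plane
        for _ in range(5):
            c0=X.mean(0);nn=np.linalg.svd(X-c0,full_matrices=False)[2][2];nn*=np.sign(nn[2])
            e=(X-c0)@nn;X=X[abs(e)<max(3,2*e.std())]
        mm=m.astype(np.uint8); 
        # in-plane coordinates: down = steepest descent
        dn=np.array([0,0,-1.])+nn*nn[2];dn/=np.linalg.norm(dn);s=np.cross(nn,dn)
        uv=np.c_[(X-c0)@dn,(X-c0)@s].astype(np.float32)
        r=cv2.minAreaRect(uv);cc=c0+r[0][0]*dn+r[0][1]*s
        print(n,c,len(X),"n",nn.round(3),"dn",dn.round(3),"yaw",np.degrees(np.arctan2(dn[1],dn[0])).round(1),"rect",np.round(r[1],1),round(r[2],1),"ctr",cc.round(1),"rms",e.std().round(2))
p=dict(np.load("top.npz"));C=cloud(p)
# height map around
for x in range(300,800,40): print(x,[int(C[(abs(C[...,0]-x)<20)&(abs(C[...,1]-y)<20)][:,2].max(initial=-99)) for y in range(-300,320,40)])
i=p["img"][140:290,260:400,::-1];j=dict(np.load("scene.npz"))["img"][150:345,200:365,::-1]
a=cv2.resize(i,(420,450),interpolation=2);b=cv2.resize(j,(380,450),interpolation=2)
cv2.imwrite("pics/b.png",np.hstack([a,b]))
E
```

```text
scene red 2150 n [ 0.349 -0.612  0.71 ] dn [ 0.351 -0.616 -0.705] yaw -60.3 rect [129.2  79.6] 0.1 ctr [ 453.2 -122.2  120.7] rms 0.88
scene blue 15 n [-0.499  0.858  0.123] dn [-0.062  0.107 -0.992] yaw 120.2 rect [ 3.8 65.6] 1.8 ctr [553.2 -12.5 166.1] rms 0.3
top red 80 n [ 0.344 -0.613  0.711] dn [ 0.348 -0.62  -0.703] yaw -60.7 rect [132.5  78.5] 0.1 ctr [ 454.2 -121.   120.8] rms 1.03Traceback (most recent call last):
  File "<stdin>", line 10, in <module>
IndexError: index 2 is out of bounds for axis 0 with size 2
```

```bash
cat >> h.py <<'E'
yaw=np.radians(-60.3)
Xc=np.array([np.cos(yaw)*.70711,np.sin(yaw)*.70711,-.70711]);Zc=Xc*[1,1,-1];Yc=np.cross(Zc,Xc)
top0=np.array([453.6,-121.8,120.7]);bot0=top0-36*Zc
H=np.array([np.cos(yaw),np.sin(yaw),0])
S0=bot0+16*H+72*Yc; S0[2]=0
def tostand(C): return (C-S0)@np.c_[H,Yc,[0,0,1]]
E
python3 - <<'E'
from h import *
print(Xc,Yc,Zc,S0)
for n in ("scene","top"):
    p=dict(np.load(n+".npz"));C=cloud(p);S=tostand(C);S[p["range_z"]<=0]=999
    b=lidmask(p,"blue")&(abs(S[...,0])<90)&(S[...,1]>0)&(S[...,1]<140)&(S[...,2]>30)
    X=S[b];print(n,"blue",b.sum(), X.min(0).round(),X.max(0).round())
    for y in range(-125,126,25):
        q=S[(abs(S[...,1]-y)<12)&(abs(S[...,0])<80)&(S[...,2]<200)]
        print(y,[(x,int(np.median(q[abs(q[:,0]-x)<5][:,2]))) if (abs(q[:,0]-x)<5).any() else 0 for x in range(-70,71,10)])
    for x in range(200,760,40): print(x,[int(C[(p["range_z"]>0)&(abs(C[...,0]-x)<20)&(abs(C[...,1]-y)<20)][:,2].max(initial=-99)) for y in range(-300,320,40)])
p=dict(np.load("top.npz"));i=p["img"][140:290,260:400,::-1];j=dict(np.load("scene.npz"))["img"][150:345,200:365,::-1]
a=cv2.resize(i,(420,450),interpolation=2);b=cv2.resize(j,(380,450),interpolation=2)
cv2.imwrite("pics/b.png",np.hstack([a,b]))
E
```

```text
[ 0.35034378 -0.61421803 -0.70711   ] [0.86863942 0.49546318 0.        ] [ 0.35034378 -0.61421803  0.70711   ] [511.45700108 -77.91290624   0.        ]
scene blue 15 [-37.  36. 164.] [-35. 102. 169.]
-125 [(-70, 0), (-60, 0), (-50, 0), (-40, 11), (-30, 12), (-20, 53), (-10, 39), (0, 15), (10, 15), (20, 15), (30, 14), (40, 13), (50, 13), (60, 0), (70, 0)]
-100 [(-70, 0), (-60, 1), (-50, 149), (-40, 160), (-30, 156), (-20, 149), (-10, 138), (0, 128), (10, 118), (20, 107), (30, 97), (40, 88), (50, 76), (60, 12), (70, 0)]
-75 [(-70, 0), (-60, 0), (-50, 152), (-40, 163), (-30, 160), (-20, 150), (-10, 140), (0, 130), (10, 120), (20, 110), (30, 100), (40, 90), (50, 79), (60, 12), (70, 0)]
-50 [(-70, 0), (-60, 145), (-50, 154), (-40, 163), (-30, 160), (-20, 149), (-10, 140), (0, 130), (10, 120), (20, 110), (30, 100), (40, 90), (50, 79), (60, 12), (70, 0)]
-25 [0, (-60, 145), (-50, 155), (-40, 163), (-30, 159), (-20, 149), (-10, 139), (0, 129), (10, 120), (20, 109), (30, 102), (40, 85), (50, 61), (60, 9), (70, 0)]
0 [0, 0, 0, 0, (-30, 100), (-20, 99), (-10, 90), (0, 79), (10, 69), (20, 59), (
[... 3760 characters left out ...]
3, 4, 4, 3, 4, 3, 5, 3, 4, 3]
360 [36, 6, 4, 4, 4, 13, 4, 4, 3, 5, 5, 5, 4, 5, 19, 5]
400 [36, 3, 4, 54, 142, 168, 162, 6, 5, 6, 5, 21, 23, 22, 22, 5]
440 [4, 4, 4, 98, 138, 167, 168, 143, 5, 3, 6, 21, 23, 22, 23, 4]
480 [4, 4, 3, 81, 118, 152, 165, 17, 4, 5, 5, 17, 22, 22, 23, 4]
520 [4, 4, 3, 4, 93, 80, 153, 169, 149, 5, 3, 4, 22, 22, 23, 4]
560 [3, 4, 5, 4, 4, 106, 145, 169, 166, 3, 3, 4, 21, 22, 22, 4]
600 [5, 5, 3, 4, 628, 625, 613, 163, 167, 4, 4, 3, 3, 4, 4, 4]
640 [3, 4, 3, 5, 4, 4, 99, 4, 4, 3, 5, 4, 4, 3, 140, 140]
680 [267, 267, 267, 267, 267, 267, 267, 267, 268, 373, 267, 267, 268, 268, 268, 268]
720 [396, 397, 395, 267, 267, 267, 267, 268, 383, 385, 385, 384, 433, 433, 401, 382]
```

View pics/b.png

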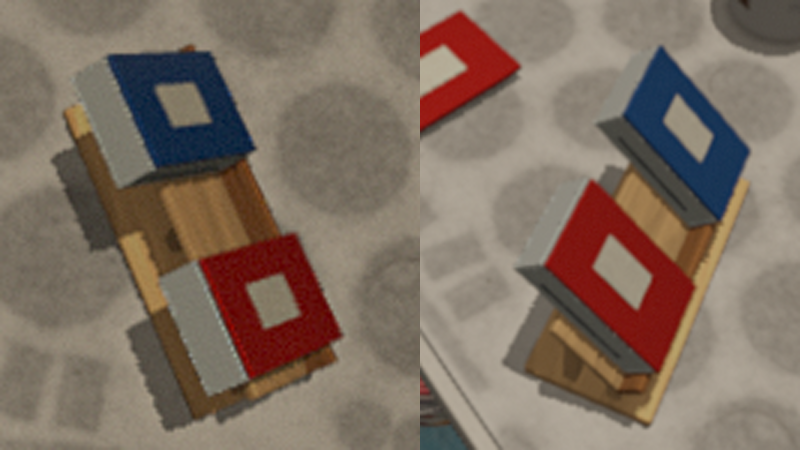

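The crops show the slope is a thin plank with open space behind it, so there is room for a finger under each case's upper end. The red case juts toward the robot and up, at left crop ~(195,330).

```bash
cat >> h.py <<'E'
from cell import *
def Rt(s): return np.c_[np.cross(s*Zc,Xc),s*Zc,Xc]
def Rn(o=None):
    q=(o or get_obs())["tcp_rot"];return R.from_quat(np.r_[q[1:],q[0]])
def togo(P,s):
    o=get_obs();d=(R.from_matrix(Rt(s))*Rn(o).inv()).as_rotvec(degrees=True)
    print("t",round(float(o["clock"]),2),"tcp",np.round(o["tool_pos"],1),"shift/25",np.round((P-o["tool_pos"])/25,2),"turn/10",np.round(d/10,2),"j",np.round(o["joints"],2),"F",np.round(o["force"],1),"M",np.round(o["torque"],2),"gap",round(float(o["finger_gap"]),1),"gf",np.round(o["gripper_force"],1))
def at(x,z,y=0): return bot0+x*Xc+y*Yc+z*Zc
E
python3 -c "
from h import *
for s in(1,-1): togo(at(-125,18),s)
print(at(-125,18),at(-32,18))"
```

```text
t 0.5 tcp [158.2 552.8 239.3] shift/25 [  9.81 -23.47  -1.72] turn/10 [  0.68  -5.62 -12.58] j [ 1.09  0.18  1.61 -0.    1.35 -0.21] F [ 0.3  0.2 -0. ] M [-0.02  0.05  0.01] gap 85.3 gf 0.0
t 0.5 tcp [158.2 552.8 239.3] shift/25 [  9.81 -23.47  -1.72] turn/10 [-4.58 -0.55  4.33] j [ 1.09  0.18  1.61 -0.    1.35 -0.21] F [ 0.3  0.2 -0. ] M [-0.02  0.05  0.01] gap 85.3 gf 0.0
[403.5008396  -33.96682169 196.36077   ] [436.08281105 -91.08909849 130.59954   ]
```

```bash
python3 -m creep '-1 .4 -1 .2 0 0 0;-1 .4 -1 .2 -.2 0 .2;-1 .4 -1 .2 -.2 0 .2;-1 .4 -1 .2 -.2 0 .2;-1 .4 -1 0 -.2 0 .2;-1 .4 -1 0 -.2 0 .2;-1 .4 -1 0 -.2 0 .2;-1 .4 -1 0 -.2 0 .2'; python3 -c "
from h import *
togo(at(-125,18),-1)"
```

```text
clock: 1.5
tool_pos: [238.6, 352.1, 259.5]
tcp_rot: [0.017, 0.016, 0.992, -0.121]
force: [-0.2, -0.1, 0.6]
finger_gap: 85.5
gripper_force: 0.0
t 1.5 tcp [238.6 352.1 259.5] shift/25 [  6.6  -15.44  -2.52] turn/10 [-3.11 -0.56  2.99] j [ 0.83 -0.04  1.82 -0.19  1.52 -0.68] F [-0.2 -0.1  0.6] M [ 0.11  0.01 -0.05] gap 85.5 gf 0.0
```

```bash
python3 -m creep '-1 .4 -1 0 -.3 0 .3;-1 .4 -1 0 -.3 0 .3;-1 .4 -1 0 -.3 0 .3;-1 .4 -1 0 -.3 0 .3;-1 .4 -1 0 -.3 0 .3;-1 .4 -1 0 -.3 -.1 .3;-1 .4 -1 0 -.3 -.1 .3;-1 .4 -1 0 -.3 -.1 .3'; python3 -c "
from h import *
togo(at(-125,18),-1)"
```

```text
clock: 2.5
tool_pos: [318.6, 152.2, 259.5]
tcp_rot: [0.07, -0.187, 0.926, -0.32]
force: [-0.7, -0.0, -0.5]
finger_gap: 85.5
gripper_force: 0.0
t 2.5 tcp [318.6 152.2 259.5] shift/25 [ 3.4  -7.45 -2.52] turn/10 [-0.63 -0.25  0.66] j [ 0.64 -0.17  2.05 -0.65  1.46 -1.18] F [-0.7 -0.  -0.5] M [0.26 0.15 0.05] gap 85.5 gf 0.0
```

```bash
python3 -m creep '-1 .4 -.9 -.1 -.1 0 .1;-1 .4 -.9 -.3 -.1 0 .1;-1 .4 -.9 -.3 -.1 0 .1;-1 .4 -.95 -.3 -.1 -.1 .1;-1 .4 -.95 -.3 -.1 -.1 .1;-1 .5 -.95 -.4 -.1 0 .1;-1 .5 -.95 -.4 0 0 .1;-1 .4 -.95 -.4 0 0 0'; python3 -c "
from h import *
togo(at(-125,18),-1)
p=read_camera('wrist');togo(at(-125,18),-1)
C=cloud(p);r=lidmask(p,'red')&(p['range_z']>0);L=(C-bot0)@np.c_[Xc,Yc,Zc]
X=L[r];print(len(X),'lid local x,y,z',np.percentile(X,[1,50,99],axis=0).round(1).tolist())
X=C[r];c=X.mean(0);n=np.linalg.svd(X-c,full_matrices=False)[2][2];print('n local',(n@np.c_[Xc,Yc,Zc]).round(3))
cv2.imwrite('pics/c.png',p['img'][:,:,::-1])"
```

```text
clock: 3.5
tool_pos: [403.6, -34.1, 196.8]
tcp_rot: [0.096, -0.24, 0.894, -0.366]
force: [-0.1, 0.5, -0.7]
finger_gap: 85.0
gripper_force: 0.0
t 3.5 tcp [403.6 -34.1 196.8] shift/25 [-0.01  0.01 -0.02] turn/10 [-0.04 -0.04 -0.02] j [ 0.12 -0.23  2.3  -0.92  0.95 -1.46] F [-0.1  0.5 -0.7] M [ 0.31  0.18 -0.02] gap 85.0 gf 0.0
t 3.55 tcp [403.5 -35.8 195.8] shift/25 [-0.    0.07  0.02] turn/10 [-0.03 -0.06 -0.01] j [ 0.12 -0.22  2.3  -0.92  0.95 -1.46] F [-0.1  0.4 -0. ] M [0.25 0.19 0.06] gap 85.0 gf 0.0
7882 lid local x,y,z [[-63.8, -375.3, -610.1], [482.6, -230.3, -502.7], [631.4, 22.4, 36.2]]
n local [0.618 0.728 0.298]
```

View pics/c.png

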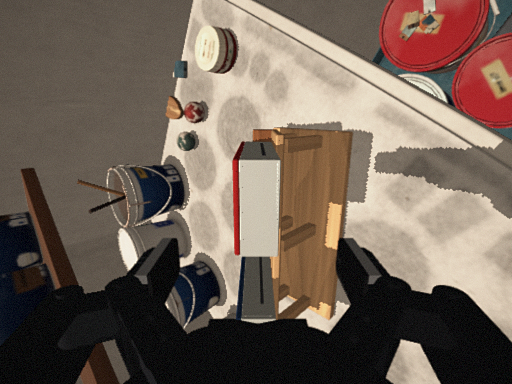

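The wrist view shows the white end face of the red case, px x 238–280 and y 142–255, with its lid edge on the left. The fingers straddle it at (160,265) and (365,265), with clear space behind the plank. I'll measure the end face in case coordinates.

```bash
python3 -c "
from h import *
p=read_camera('wrist');togo(at(-125,18),-1)
C=cloud(p);L=(C-bot0)@np.c_[Xc,Yc,Zc]
a=p['img'].astype(int);m=np.zeros(a.shape[:2],bool);m[125:275,225:300]=1;m&=p['range_z']>0
e=m&(abs(L[...,0]+65)<8)&(L[...,2]>-15)&(L[...,2]<45)&(abs(L[...,1])<60)
X=L[e];print('end',len(X),np.percentile(X,[1,5,50,95,99],axis=0).round(1).tolist())
X=L[e&lidmask(p,'red')];print('redpart',len(X),np.percentile(X,[1,50,99],axis=0).round(1).tolist())
A=np.c_[L[e][:,1:],np.ones(e.sum())];print(np.linalg.lstsq(A,L[e][:,0],rcond=None)[0])
"
```

```text
t 3.6 tcp [402.9 -35.  196.2] shift/25 [0.03 0.04 0.01] turn/10 [-0.03 -0.06 -0.  ] j [ 0.12 -0.22  2.3  -0.92  0.95 -1.46] F [-0.2 -0.3  0.4] M [ 0.24  0.15 -0.02] gap 85.8 gf 0.0
end 4577 [[-66.8, -39.4, 1.0], [-66.3, -37.2, 2.5], [-65.3, -3.4, 18.3], [-62.9, 35.5, 34.7], [-61.2, 39.2, 36.2]]
redpart 428 [[-64.7, -38.5, 32.7], [-63.4, -2.6, 34.5], [-62.0, 38.4, 36.2]]
[-4.06236252e-03  4.36396619e-02 -6.58599313e+01]
```

```bash
python3 -m creep '-1 .22 -.38 -.44 0 0 0;-1 .22 -.38 -.44 0 0 0;-1 .22 -.38 -.44 0 0 0;-1 .22 -.38 -.44 0 0 0;-1 .22 -.38 -.44 0 -.04 0;-1 .22 -.38 -.44 0 0 0;-1 0 0 0 0 0 0'; python3 -c "
from h import *
togo(at(-32,18),-1);print((get_obs()['tool_pos']-bot0)@np.c_[Xc,Yc,Zc])"
```

```text
clock: 4.47
tool_pos: [436.0, -90.3, 130.5]
tcp_rot: [0.098, -0.238, 0.894, -0.367]
force: [-0.7, 0.1, 0.4]
finger_gap: 85.1
gripper_force: 0.0
t 4.47 tcp [436.  -90.3 130.5] shift/25 [ 0.   -0.03  0.  ] turn/10 [-0.03 -0.02 -0.02] j [-0.06 -0.03  2.31 -1.11  0.71 -1.32] F [-0.7  0.1  0.4] M [ 0.23  0.18 -0.03] gap 85.1 gf 0.0
[-32.43178164   0.30558548  17.46218728]
```

```bash
python3 -m creep '.2 0 0 0 0 0 0;.2 0 0 0 0 0 0;1 0 0 0 0 0 0;1 0 0 0 0 0 0;1 0 0 0 0 0 0;1 0 0 0 0 0 0'; python3 -c "
from h import *
togo(at(-32,18),-1);print((get_obs()['tool_pos']-bot0)@np.c_[Xc,Yc,Zc])"
```

```text
clock: 5.22
tool_pos: [436.9, -90.5, 132.1]
tcp_rot: [0.099, -0.238, 0.893, -0.368]
force: [-3.1, 3.1, 6.8]
finger_gap: 35.6
gripper_force: 59.8
t 5.22 tcp [436.9 -90.5 132.1] shift/25 [-0.03 -0.02 -0.06] turn/10 [-0.03  0.   -0.02] j [-0.06 -0.04  2.31 -1.11  0.72 -1.32] F [-3.1  3.1  6.8] M [-0.31  0.03 -0.21] gap 35.6 gf 59.8
[-33.16536594   0.99001475  18.949033  ]
```

```bash
python3 -m creep '1 0 0 .2 0 0 0;1 0 0 .3 0 0 0;1 0 0 .3 0 0 0;1 -.1 .15 .3 0 0 0;1 -.2 .3 .4 0 0 0;1 -.2 .3 .4 0 0 0;1 -.2 .3 .4 0 0 0;1 -.2 .3 .4 0 0 0'; python3 -c "
from h import *
togo(at(-125,18),-1);print((get_obs()['tool_pos']-bot0)@np.c_[Xc,Yc,Zc])"
```

```text
clock: 6.22
tool_pos: [413.3, -56.0, 199.0]
tcp_rot: [0.099, -0.238, 0.894, -0.367]
force: [0.1, -0.2, -2.1]
finger_gap: 35.2
gripper_force: 59.9
t 6.22 tcp [413.3 -56.  199. ] shift/25 [-0.39  0.88 -0.11] turn/10 [-0.03 -0.01 -0.02] j [ 0.05 -0.23  2.3  -0.92  0.9  -1.51] F [ 0.1 -0.2 -2.1] M [0.63 0.3  0.03] gap 35.2 gf 59.9
[-109.89805489   -2.38167091   36.88933356]
```

```bash
python3 -m creep '1 -.17 .35 .36 0 0 0;1 -.17 .35 .36 0 0 0;1 -.17 .35 .36 0 0 0;1 0 0 0 .17 -.3 -.35;1 0 0 0 .35 -.61 -.71;1 0 0 0 .35 -.61 -.71;1 0 0 0 .35 -.61 -.71;1 0 0 0 .35 -.62 -.71'; python3 -c "
from h import *
togo(at(-150,36),1)"
```

```text
clock: 7.22
tool_pos: [400.9, -30.1, 225.5]
tcp_rot: [0.233, 0.124, 0.916, -0.301]
force: [-0.0, -0.3, -2.7]
finger_gap: 35.3
gripper_force: 60.0
t 7.22 tcp [400.9 -30.1 225.5] shift/25 [0.01 0.02 0.05] turn/10 [ 4.73 -8.25 -9.56] j [ 0.14 -0.29  2.28 -0.88  1.01 -0.73] F [-0.  -0.3 -2.7] M [ 0.61  0.34 -0.02] gap 35.3 gf 60.0
```

```bash
python3 -m creep '1 0 0 0 .35 -.61 -.71;1 0 0 0 .35 -.61 -.71;1 0 0 0 .35 -.61 -.71;1 0 0 0 .35 -.61 -.71;1 0 0 0 .35 -.61 -.71;1 0 0 0 .35 -.61 -.71;1 0 0 0 .35 -.61 -.71;1 0 0 0 .35 -.61 -.71'; python3 -m creep '1 0 0 0 .35 -.61 -.71;1 0 0 0 .35 -.61 -.71;1 0 0 0 .35 -.61 -.71;1 0 0 0 .35 -.61 -.71;1 0 0 0 .35 -.61 -.71;1 0 0 0 .15 -.3 -.35;1 0 0 0 0 0 0'; python3 -c "
from h import *
togo(at(-150,36),1)
p=read_camera('wrist')
C=cloud(p);L=(C-bot0)@np.c_[Xc,Yc,Zc]
o=get_obs();T=(o['tool_pos']-bot0)@np.c_[Xc,Yc,Zc];print(T)
a=np.vstack([np.hstack([p['img'],read_camera('scene')['img']])]);cv2.imwrite('pics/d.png',cv2.resize(a[:,:,::-1],None,fx=.78,fy=.78,interpolation=3))
"
```

```text
clock: 8.22
tool_pos: [400.8, -30.1, 225.5]
tcp_rot: [0.373, 0.684, 0.622, -0.083]
force: [-0.7, -0.1, -2.4]
finger_gap: 35.0
gripper_force: 60.0
clock: 9.1
tool_pos: [400.9, -30.1, 225.4]
tcp_rot: [0.37, 0.892, 0.24, 0.095]
force: [-1.3, -0.6, -1.6]
finger_gap: 35.5
gripper_force: 60.0
t 9.1 tcp [400.9 -30.1 225.4] shift/25 [0.01 0.02 0.05] turn/10 [ 0.02 -0.04 -0.02] j [ 0.14 -0.28  2.27 -0.88  1.02  1.63] F [-1.3 -0.6 -1.6] M [0.6  0.37 0.01] gap 35.5 gf 60.0
[-148.78395338   -0.35528786   35.3204263 ]
```

View pics/d.png

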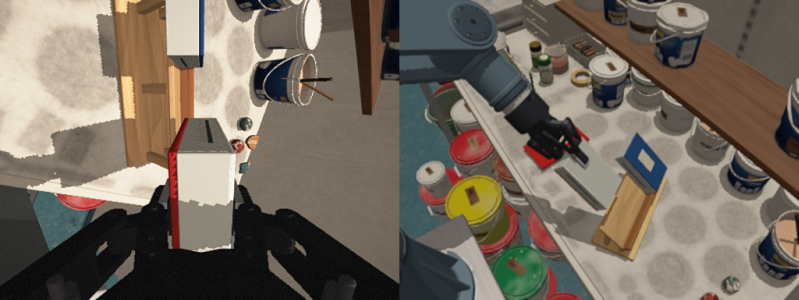

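Wrist half of the picture: the case is gripped and shut, red lid edge on the stand side at (172,200). Scene half: the tray's bottom is up at (600,185), beyond the plank's end. I'll measure how it sits in the hand.

```bash
cat > hand.py <<'E'
from h import *
p=read_camera('scene');o=get_obs();T=(o['tool_pos']-bot0)@np.c_[Xc,Yc,Zc]
L=(cloud(p)-bot0)@np.c_[Xc,Yc,Zc]-T
a=p['img'].astype(int);grey=(a.max(2)-a.min(2)<45)&(a.max(2)>70)
m=(p['range_z']>0)&(abs(L[...,2]-18)<10)&(abs(L[...,1])<60)&(L[...,0]>-12)&(L[...,0]<120)&grey
mm=(m*255).astype(np.uint8);n,lab,st,_=cv2.connectedComponentsWithStats(mm);k=1+st[1:,4].argmax()
X=L[lab==k]
for _ in range(4):
    c=X.mean(0);nn=np.linalg.svd(X-c,full_matrices=False)[2][2];nn*=np.sign(nn[2]);e=(X-c)@nn;X=X[abs(e)<2.5]
print(len(X),"n",nn.round(4),"z at x=0,32:",[(c[2]-(nn[0]*(x-c[0])-nn[1]*c[1])/nn[2]).round(2) for x in(0,32)])
r=cv2.minAreaRect(X[:,:2].astype(np.float32));print("rect",r,"xmax",np.percentile(X[:,0],99.5),"y",np.percentile(X[X[:,0]>30][:,1],[.5,99.5]))
f=[(s,np.percentile(X[abs(X[:,0]-s)<6][:,1],[1,99]).round(1).tolist()) for s in(30,50,70,85)];print(f)
E
python3 hand.py
```

```text
2547 n [0.0072 0.0034 1.    ] z at x=0,32: [np.float64(16.84), np.float64(16.61)]
rect ((42.61578369140625, 0.14943695068359375), (109.12083435058594, 81.61830139160156), 0.12983350455760956) xmax 95.83605733783011 y [-39.80526508  40.06791783]
[(30, [-39.4, 39.3]), (50, [-39.4, 39.4]), (70, [-39.1, 38.8]), (85, [-39.1, 39.5])]
```

```bash
python3 -c "
from h import *
togo(at(-38,29),1)"; python3 -m creep '1 .18 -.32 -.42 0 0 0;1 .18 -.32 -.42 0 0 0;1 .18 -.32 -.42 0 0 0;1 .18 -.32 -.42 0 0 0;1 .18 -.32 -.42 0 0 0;1 .18 -.32 -.42 0 0 0;1 .2 -.33 -.3 0 0 0;1 0 0 0 0 0 0'; python3 -c "
from h import *
togo(at(-36,29),1);print((get_obs()['tool_pos']-bot0)@np.c_[Xc,Yc,Zc])"
```

```text
t 9.25 tcp [400.9 -30.3 225.4] shift/25 [ 1.48 -2.56 -3.31] turn/10 [ 0.02 -0.04 -0.02] j [ 0.14 -0.28  2.27 -0.88  1.02  1.62] F [-0.3  0.  -2.5] M [ 0.57  0.37 -0.02] gap 35.2 gf 60.0
clock: 10.25
tool_pos: [432.8, -87.4, 154.1]
tcp_rot: [0.37, 0.893, 0.239, 0.095]
force: [0.4, -0.3, -3.3]
finger_gap: 35.3
gripper_force: 60.1
t 10.25 tcp [432.8 -87.4 154.1] shift/25 [ 0.23 -0.32 -0.52] turn/10 [ 0.02 -0.04 -0.01] j [-0.04 -0.1   2.3  -1.05  0.77  1.74] F [ 0.4 -0.3 -3.3] M [ 0.61  0.39 -0.05] gap 35.3 gf 60.1
[-52.04038363  -1.01619003  31.17187986]
```

```bash
python3 -m creep '1 .05 -.05 -.24 0 0 0;1 .05 -.05 -.24 0 0 0;1 .04 -.05 -.24 0 0 0;1 0 0 0 0 0 0'; python3 -c "
from h import *
togo(at(-36,18),1);print((get_obs()['tool_pos']-bot0)@np.c_[Xc,Yc,Zc])"; python3 hand.py
```

```text
clock: 10.75
tool_pos: [436.1, -90.4, 136.1]
tcp_rot: [0.37, 0.893, 0.24, 0.095]
force: [-0.6, 0.4, -2.7]
finger_gap: 35.3
gripper_force: 60.0
t 10.75 tcp [436.1 -90.4 136.1] shift/25 [-0.06  0.07 -0.11] turn/10 [ 0.02 -0.04 -0.02] j [-0.05 -0.04  2.31 -1.1   0.73  1.8 ] F [-0.6  0.4 -2.7] M [0.59 0.29 0.01] gap 35.3 gf 60.0
[-36.30643662   0.37274323  21.48978972]
2060 n [0.0043 0.0041 1.    ] z at x=0,32: [np.float64(16.47), np.float64(16.34)]
rect ((42.87885284423828, 0.21532440185546875), (81.54480743408203, 109.64044952392578), 89.86669921875) xmax 96.7117234905341 y [-39.94590857  39.41875208]
[(30, [-39.5, 38.4]), (50, [-40.0, 38.2]), (70, [-38.9, 39.3]), (85, [-39.5, 39.3])]
```

```bash
python3 -m creep '1 -.03 .06 -.07 0 0 0;1 -.02 .03 -.03 0 0 0;1 0 0 0 0 0 0'; python3 -m creep '1 .03 -.05 -.06 0 0 0;1 .02 -.04 -.04 0 0 0;1 0 0 0 0 0 0';python3 -c "
from h import *
togo(at(-32,18),1);print((get_obs()['tool_pos']-bot0)@np.c_[Xc,Yc,Zc], get_obs()['force']@np.c_[Xc,Yc,Zc])"
```

```text
clock: 11.18
tool_pos: [435.9, -88.5, 135.2]
tcp_rot: [0.371, 0.892, 0.239, 0.096]
force: [1.8, -3.1, 0.2]
finger_gap: 35.4
gripper_force: 60.9
clock: 11.55
tool_pos: [437.3, -89.6, 133.9]
tcp_rot: [0.371, 0.892, 0.239, 0.097]
force: [-17.5, 20.5, 30.8]
finger_gap: 35.6
gripper_force: 66.3
t 11.55 tcp [437.3 -89.6 133.9] shift/25 [-0.05 -0.06 -0.13] turn/10 [ 0.02 -0.01 -0.02] j [-0.05 -0.03  2.31 -1.12  0.73  1.82] F [-17.5  20.5  30.8] M [-0.2   0.73 -0.87] gap 35.6 gf 66.3
[-34.83494536   1.799803    19.81992134] [-40.54738743  -5.04226294   3.05002787]
```

```bash
python3 -m creep '1 -.02 .035 .04 0 0 0;1 0 0 0 0 0 0';python3 hand.py; python3 -c "
from h import *
togo(at(-32,18),1);print((get_obs()['tool_pos']-bot0)@np.c_[Xc,Yc,Zc], get_obs()['force']@np.c_[Xc,Yc,Zc])
ims=[read_camera(n) for n in('scene','top')]
i=cv2.resize(ims[0]['img'][190:340,200:340],(420,450),interpolation=2);j=cv2.resize(ims[1]['img'][170:300,270:380],(380,450),interpolation=2)
cv2.imwrite('pics/e.png',np.hstack([i,j])[:,:,::-1])"
```

```text
clock: 11.8
tool_pos: [437.1, -89.5, 133.9]
tcp_rot: [0.371, 0.892, 0.239, 0.097]
force: [-2.7, 2.8, 12.2]
finger_gap: 35.1
gripper_force: 63.0
2052 n [0.0013 0.0023 1.    ] z at x=0,32: [np.float64(16.73), np.float64(16.68)]
rect ((42.88233947753906, -0.0359649658203125), (109.51167297363281, 81.20365142822266), 0.25007739663124084) xmax 96.6633293102234 y [-39.88586009  39.83134599]
[(30, [-39.6, 38.5]), (50, [-39.9, 38.5]), (70, [-38.9, 39.0]), (85, [-39.5, 39.7])]
t 11.85 tcp [437.1 -89.5 133.9] shift/25 [-0.04 -0.06 -0.13] turn/10 [ 0.02 -0.02 -0.02] j [-0.05 -0.03  2.31 -1.11  0.73  1.82] F [-3.2  3.  11. ] M [-0.68 -0.41 -0.2 ] gap 35.2 gf 63.0
[-34.95678991   1.6297535   19.76168599] [-10.77800298  -1.27208037   4.83667713]
```

View pics/e.png

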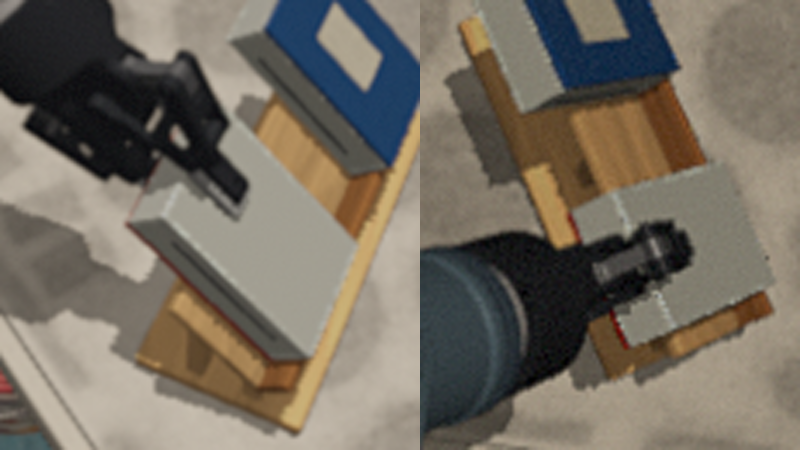

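The case lies lid down on the slope, square, its lower end at the ledge (left crop ~(300,360)). The lid edge is shut along the side. Now I'll release it and draw back along the slope.

```bash
python3 -m creep '.1 0 0 0 0 0 0;-.2 0 0 0 0 0 0;-1 0 0 0 0 0 0;-1 0 0 0 0 0 0;-1 0 0 0 0 0 0;-1 0 0 0 0 0 0'; python3 -c "
from h import *
togo(at(-125,18),1);print((get_obs()['tool_pos']-bot0)@np.c_[Xc,Yc,Zc])"
```

```text
clock: 12.7
tool_pos: [436.0, -89.6, 132.8]
tcp_rot: [0.37, 0.892, 0.239, 0.096]
force: [0.1, -0.4, 0.6]
finger_gap: 85.4
gripper_force: 0.0
t 12.7 tcp [436.  -89.6 132.8] shift/25 [-1.3   2.22  2.54] turn/10 [ 0.02 -0.03 -0.02] j [-0.05 -0.03  2.31 -1.11  0.73  1.82] F [ 0.1 -0.4  0.6] M [0.28 0.2  0.02] gap 85.4 gf 0.0
[-34.51487669   0.65382948  18.54229337]
```

```bash
python3 -m creep '-1 -.2 .35 .4 0 0 0;-1 -.22 .38 .44 0 0 0;-1 -.22 .38 .44 0 0 0;-1 -.22 .38 .44 0 0 0;-1 -.22 .38 .44 0 0 0;-1 -.22 .38 .44 0 0 0;-1 0 0 0 0 0 0'; cat > chk.py <<'E'
from h import *
B=np.c_[Xc,Yc,Zc]
p=read_camera('wrist');L=(cloud(p)-bot0)@B
ok=(p['range_z']>0)&(L[...,2]>-12)&(L[...,2]<42)&(abs(L[...,1])<55)
e=ok&(abs(L[...,0]+65)<8);red=lidmask(p,'red')
for nm,m in(('tray end',e&~red&(L[...,2]>8)),('lid end',e&red)):
    X=L[m]
    if len(X): print(nm,len(X),np.percentile(X,[2,50,98],axis=0).round(1).tolist())
for nm in('scene','top'):
    q=read_camera(nm);L2=(cloud(q)-bot0)@B
    m=(q['range_z']>0)&(abs(L2[...,2]-36)<6)&(abs(L2[...,1])<50)&(abs(L2[...,0])<75)
    X=L2[m];
    for _ in range(4): c=X.mean(0);n=np.linalg.svd(X-c,full_matrices=False)[2][2];n*=np.sign(n[2]);ee=(X-c)@n;X=X[abs(ee)<2.5]
    print(nm,len(X),'n',n.round(3),'c',c.round(1),cv2.minAreaRect(X[:,:2].astype(np.float32)))
    # visible side faces' red pixels
    r=lidmask(q,'red')&(q['range_z']>0)&(L2[...,2]>-5)&(L2[...,2]<30)&(abs(L2[...,1])<55)&(abs(L2[...,0])<80)
    if r.sum():print(' red',r.sum(),np.percentile(L2[r],[2,50,98],axis=0).round(1).tolist())
i=p['img'][110:300,190:330];j=read_camera('scene')['img'][190:340,200:340]
cv2.imwrite('pics/%d.png'%(get_obs()['clock']*100),np.hstack([cv2.resize(i,(370,500),interpolation=2),cv2.resize(j,(430,500),interpolation=2)])[:,:,::-1])
togo(at(-125,18),1)
E
python3 chk.py; ls pics
```

```text
clock: 13.58
tool_pos: [403.9, -32.1, 199.2]
tcp_rot: [0.37, 0.892, 0.24, 0.097]
force: [-0.2, 0.8, 0.8]
finger_gap: 85.8
gripper_force: 0.0
tray end 3590 [[-66.6, -35.0, 8.5], [-65.4, 7.0, 22.3], [-63.8, 42.5, 36.1]]
lid end 499 [[-66.5, -34.2, 1.7], [-65.2, 6.0, 3.7], [-63.7, 41.2, 5.6]]
scene 2748 n [-0.003 -0.003  1.   ] c [-4.2 -0.1 36.1] ((-1.026763916015625, 1.7447128295898438), (133.0532684326172, 81.81932067871094), 0.235490620136261)
top 1407 n [ 0.    -0.008  1.   ] c [-7.5  2.7 36. ] ((-2.1706466674804688, 2.857227325439453), (81.54025268554688, 133.17953491210938), 89.8889389038086)
 red 41 [[-68.4, -42.3, 1.1], [-65.8, -14.0, 3.7], [65.8, 49.4, 20.9]]
t 13.78 tcp [403.3 -33.4 197.6] shift/25 [ 0.01 -0.02 -0.05] turn/10 [ 0.02 -0.04 -0.02] j [ 0.13 -0.22  2.3  -0.93  0.96  1.7 ] F [ 0.2  0.2 -1.5] M [ 0.31  0.2  -0.01] gap 85.6 gf 0.0
1377.png
a.png
b.png
c.png
d.png
e.png
```

View pics/1377.png

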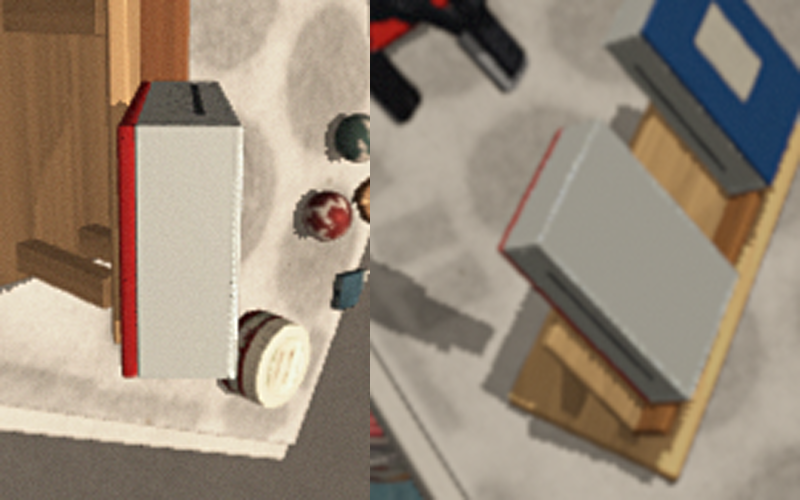

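The left crop shows the red lid shut flush under the tray, x ~118–137. The right crop shows the case square on the slope against the ledge, with the gripper clear.

```bash
python3 -c "
from cell import *
print(finish_job())"
```

```text
the job is handed in; nothing more can be done
None
```

The red-lidded case is turned over and lies lid down with its lid shut, square on the slope against the ledge and about 2 mm sideways of where it started; the blue case was not touched, and I handed the job in at about 14 s (no verdict was returned).

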